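# Cock a sprung snap clamp, load a butter pack and trip it

## Robot

A 7-joint arm with a two-finger parallel gripper is mounted at the origin on a cart in front of the work surface, level with it; the furniture and walls round the work are solid. World frame = base frame: x ahead of the robot, y to its left, z up, the work surface at z = 0. Lengths are in m, angles in rad, forces in N, time in s.
With the tool pointing down it reaches from about 0.425 to 1.025 m from the base axis. Payload 9.4 kg.
Tool frame: the origin (TCP) lies on the centre line of the jaws, within the pads' length; the fingertips stand 8 mm ahead of it and the grasp point (between the pads) lies 11 mm behind it (ctrl.finger_overhang is the distance from the TCP to the fingertips, in m); x points along the fingers, y is the direction in which the jaws open and shut, and the axes are right-handed (so a half turn about x gives the same grasp; the last joint's range is limited). The gripper opens to 85 mm and grips with 20 to 120 N. Pads are 22 mm wide; open, the fingers measure 114 mm over their backs; the gripper's body (76 mm by 85 mm) begins 54 mm behind the grasp point. The pads swing forward as they close: fully open they stand 13 mm farther back than shut.
Start: joints at [1.058, 0.599, -0.003, 1.599, 0.002, 0.943, -0.08], TCP at [0.306, -0.657, 0.239] pointing down, gripper open.
Joint ranges: [-2.57, 2.57], [-0.35, 1.97], [-1.29, 1.29], [0.11, 2.56], [-1.05, 4.19], [0.11, 1.86], [-2.63, 2.63]. Speed limits (rad/s): [2.22, 2.22, 3.01, 3.01, 3.14, 3.14, 3.14].

## Interface

Orientations are given as a unit quaternion [w, x, y, z].
In Python, from plant import ctrl gives the robot as it stands.
- The arm moves only by the tool drive_tool, never from a script. Its argument "plan" is a list that holds one entry, the list of rows, each a list of 7 numbers: the shift along the tool's x, y, z in cm, then the turn, a rotation vector about the tool's x, y, z in degrees, then the finger opening in cm, from 0 to 8.54. In form: [[[x, y, z, ax, ay, az, fingers], ...]]. A call has 1 to 12 rows; each row is the pose to reach, as a shift and turn from the pose commanded when the call began, along the tool's axes at that moment; what a row does not reach only later rows make up. A row lasts 1/8 s, in which the tool goes at most 62.5 mm and 10.7 degrees, less where a joint would pass 70% of its speed; a pose out of reach is approached as far as the arm can. A call with a gripper value outside its range is refused whole. The fingers move at their own pace and stop on an object; "newtons" is the grip in N (left out, the last holds). Time passes only in rows, so rows that repeat a pose let the fingers close. It gives the time, the measured TCP pose, the force and the opening at its end, in the units of the state.
- ctrl.get_state(): the state, without advancing time (a new reading comes with each control period).
- ctrl.capture(name): name is "scene" or "top"; returns a dict with "pixels" (384x512x3 uint8, red, green, blue), "range_z" (384x512 float32, m along the optical axis (not along the pixel's ray), 0 where there is no reading), "fov_y" (degrees; the focal length in pixels is half the picture's height over the tangent of half this angle, whatever the lens; pixels are square), "cx", "cy" (the principal point, pixels), "rvec" (rotation vector, rad) and "tvec" (3), from world to camera coordinates, as OpenCV has them. Camera axes: x right, y down, z forward; pixel columns grow to the right and rows downward; lengths in m; the calibration is good to about 2 mm. A picture is of the moment at which its call begins.
- ctrl.close_job(): hands the job in, once; it reports no verdict.
Trained networks look in the newest picture that a camera, given by its name, has taken for a name from the list of things; names that differ only in an ending like _2 or _b are one class to them, and where a whole thing is asked for, a point or a joint stands for the part that bears it (a point fixed in the world has none). Each returns a list of dicts, best first, with "score" (0 to 1); they miss things now and then, are a little off and sometimes report something else, mostly with a low value. They report only what shows in the picture. A call takes as long as a camera call. They do not tell look-alikes from the thing itself.
- ctrl.look_for(name, camera): "point" ([column, row] in pixels, amid what is visible of it).
- ctrl.place_of(name, camera): "point" ([column, row] in pixels: a listed point, or the origin of a listed thing).
The state is a dict: "time": time; "joints": joint angles; "qd": joint speeds; "tau": joint torques, N m; "eef_pos": TCP position; "tcp_rot": TCP orientation; "ft_force": force on the tool from outside, world axes, zero at the start; "ft_torque": the same for the moment, N m; "width": opening from 0.0 (shut) to 1.0 (fully open).
Only numpy, scipy, OpenCV 4.12 (cv2) and the standard library are available. Lean on these libraries where they do the work, as an engineer would, in place of code of your own. Each camera call takes 0.05 s, during which the arm holds its last target.

## Task

Clamp the butter pack in the snap clamp. Draw the sprung arm back by its post until the hidden latch catches and holds it by itself, feeling for it and not straining the post once it comes up against the stop (keep to 25 N or less). Then set the butter pack down flat on the base plate, lengthwise along the fence and centred on it, close to it, and gently press the release button so that the arm snaps over and holds the pack square against the fence; take your hand away and leave the other things where they are.

Things in the scene. Friction and masses are not known exactly. Their poses are not given: they have to be found in the camera images.
- snap_clamp: snap clamp fixed to the worktop: grey plate 310 x 255 mm, 12 mm thick, with fence, steel arm and black latch housing (53 mm high, on the -y +x side). Origin: on the arm's vertical pivot, at the underside of the plate. x runs along the fence, away from the robot; y left, towards the fence; plate x -185 to 125, y -160 to 95 mm
- seat (a point): where the centre of a pack held against the fence lies: (-95, 53, 28) mm in the clamp's axes. The fence, an aluminium bar 130 mm long and 16 mm high on the plate (28 mm above the worktop), is centred on it, its face at y = 70 mm looking to -y. The arm pushes home a pack left square and up to 30 mm short of the fence
- clamp_arm (a joint): angle of the sprung arm, rad: 0 = sprung over, along -x of the clamp (start), growing counter-clockwise from above, away from the fence; 0.17 with a pack clamped. Holding it back takes about 3 N at the post at 0, evenly up to 8 N at 1.05; the damper adds 2 N per rad/s. Over the last 0.2 rad a bump of 1 to 2 N, dropping away just as the latch catches
- stop_pad (a joint): how far the arm has squashed the springy stop inside the latch housing, m: 0 = untouched; 0.003 is reached at about 25 N on the post, more would strain the clamp. Far too small a travel to see or to read well: go by the force
- cock_post (a point): middle of the round upright black post near the arm's end, 140 mm from the pivot, 58 mm above the worktop; 14 mm thick, top at 79 mm, free down to 34 mm; the arm below is 20 mm wide, top at 28 mm. The arm's rubber bumper (24 mm across) sits 90 mm from the pivot, on the fence side, 31 mm high
- button_top (a point): centre of the top of the round grey release button, 26 mm across, standing 13 mm out of its collar on the black latch housing, 69 mm above the worktop. Pressed straight down it trips the latch 2 to 7 mm in, at about 5 to 12 N; let go, it springs back up
- latch (a point): centre of the top of the latch housing, beside the pivot. Inside, unseen and set differently at every start, the latch catches the arm somewhere between 0.85 and 1.25 rad; 0.03 rad further the arm meets a springy stop and the force at the post climbs by 2 N or so per mm. Once caught the arm stays there when let go
- trip_button (a joint): travel of the release button, m: 0 = up, 0.010 = fully down. It dips briefly as the latch rides over its bump in cocking
- pack_center (a point): centre of the wrapped butter pack, a loose block 34 mm wide, 120 mm long, 32 mm high, about 0.11 kg, lying flat on the worktop left of the clamp (centre 16 mm up). Its axes: y along its length, x across its width, z up
- butter_pack: the same butter pack; origin at the centre of its underside, same axes
- spice_jar: black-capped spice jar 43 mm across, 105 mm high, a bystander on the left
- steel_ring: plain steel pastry ring 71 mm across, 30 mm high, a bystander at the near right
- bowl: small glass bowl 116 mm across, 44 mm high, a bystander at the right
Things that resemble listed ones, but are neither listed nor needed, are in the scene too. What is shaped like the butter_pack but yellow is not meant.

How it is judged:
On the way, in this order (a step that is already met when the one before it is completed fails the run):
1. the arm is drawn back and stays back by itself, with the hand off it (value of joint clamp_arm above 0.8 rad and velocity of joint clamp_arm between -0.05 and 0.05 rad/s and contact force between the fingers and clamp_arm below 0.2 N), for 0.3 s.
2. with the arm still latched back, the pack lies released, flat on the plate along the fence (value of joint clamp_arm above 0.8 rad and contact force between the fingers and butter_pack below 0.1 N and x of pack_center in the frame of snap_clamp between -0.12 and -0.07 m and y of pack_center in the frame of snap_clamp between 0.015 and 0.06 m and z of pack_center in the frame of snap_clamp between 0.024 and 0.033 m and angle between the y axis of butter_pack and the x axis of snap_clamp, either way round below 0.3 rad and linear speed of butter_pack below 0.02 m/s), for 0.2 s.
At the end, for the whole second after the job is handed in: The arm rests on the pack (0.08 to 0.28 rad, over 1 N); the pack is flat on the plate, centre 48 to 59 mm from the pivot towards the fence (touching is 53), square within 0.07 rad, within 25 mm of the fence's middle; all at rest, button up (in less than 3 mm) (value of joint clamp_arm between 0.08 and 0.28 rad and contact force between clamp_arm and butter_pack above 1 N and x of pack_center in the frame of snap_clamp between -0.12 and -0.07 m and y of pack_center in the frame of snap_clamp between 0.048 and 0.059 m and z of pack_center in the frame of snap_clamp between 0.024 and 0.033 m and angle between the y axis of butter_pack and the x axis of snap_clamp, either way round below 0.07 rad and linear speed of butter_pack below 0.02 m/s and velocity of joint clamp_arm between -0.05 and 0.05 rad/s and value of joint trip_button below 0.003 m).
It fails at once if the arm is forced against its stop (stop squashed by more than 3 mm, about 25 N on the post) (value of joint stop_pad above 0.003 m).
It fails at once if the release button is pressed with more than 25 N (contact force between anything else and trip_button above 25 N).
It fails at once if the spice jar, the steel ring or the small bowl is moved by more than 30 mm (distance of any of spice_jar, steel_ring, bowl from where it was at the start of the episode above 0.03 m).
It also fails if it takes over 72 s, if anything falls off the work surface, if the arm or the gripper's body presses on something with over 40 N, if the wrist force passes 120 N, or if a joint passes its speed limit or range.

## Working session

There is one attempt and no reset: what is moved stays moved. The work goes in short steps, Python scripts to look and compute and a tool call to move; the robot and the scene stay as the last step left them, time stands still between calls to the robot, and variables do not carry over. Pictures are saved under pics/ and viewed, and the job is handed in when it is done.

Besides the shell and the picture viewer there is one more tool, called after ">>>" by a JSON object that holds its "op" and its "data", one argument or row to a line. drive_tool: Moves the arm, as the interface text tells. Its arguments: {"type":"object","properties":{"plan":{"type":"array"},"newtons":{"type":"number"}},"required":["plan"]}

```bash
ls; mkdir -p pics
cat > h.py <<'E'
import numpy as np, cv2
from plant import ctrl
from scipy.spatial.transform import Rotation as R
def cap(n,save=None):
    d=ctrl.capture(n)
    if save: cv2.imwrite('pics/'+save,cv2.cvtColor(d['pixels'],cv2.COLOR_RGB2BGR))
    return d
def cal(d):
    f=d['pixels'].shape[0]/2/np.tan(np.radians(d['fov_y'])/2)
    Rm=cv2.Rodrigues(np.array(d['rvec'],float))[0]; return f,Rm,np.array(d['tvec'],float).ravel()
def ray_z(d,p,z):
    f,Rm,t=cal(d); v=Rm.T@np.array([(p[0]-d['cx'])/f,(p[1]-d['cy'])/f,1]); c=-Rm.T@t
    return c+v*(z-c[2])/v[2]
def dep(d,p):
    f,Rm,t=cal(d); Z=d['range_z'][int(round(p[1])),int(round(p[0]))]
    return Rm.T@(np.array([(p[0]-d['cx'])/f,(p[1]-d['cy'])/f,1])*Z-t)
def cloud(d):
    f,Rm,t=cal(d); h,w=d['range_z'].shape; u,v=np.meshgrid(np.arange(w),np.arange(h)); Z=d['range_z']
    P=np.stack([(u-d['cx'])/f*Z,(v-d['cy'])/f*Z,Z],-1)
    return (P-t)@Rm
def proj(d,X):
    f,Rm,t=cal(d); c=Rm@np.array(X)+t; return np.array([f*c[0]/c[2]+d['cx'],f*c[1]/c[2]+d['cy']])
E
python3 - <<'E'
from h import *
np.set_printoptions(precision=3,suppress=True)
s=ctrl.get_state(); print({k:np.round(v,3) for k,v in s.items()}, ctrl.finger_overhang)
for c in ('scene','top'):
    d=cap(c,c+'0.png'); print(c,cal(d)[0],-cal(d)[1].T@cal(d)[2], d['cx'],d['cy'])
    for n in ['snap_clamp','cock_post','button_top','latch','seat','pack_center','butter_pack','spice_jar','steel_ring','bowl']:
        for r in ctrl.place_of(n,c)[:3]:
            p=r['point']; print(n,round(r['score'],2),np.round(p),dep(d,p) if 0<=p[0]<511 and 0<=p[1]<383 else '')
E
```

```text
pics
{'time': np.float64(0.0), 'joints': array([ 1.058,  0.6  , -0.003,  1.6  ,  0.002,  0.943, -0.08 ]), 'qd': array([ 0.001, -0.001,  0.002, -0.001,  0.003, -0.001,  0.   ]), 'tau': array([ -0.001, -77.646,   1.564, -25.802,   0.012,   0.009,   0.   ]), 'eef_pos': array([ 0.306, -0.657,  0.238]), 'tcp_rot': array([-0.152, -0.69 , -0.153,  0.691]), 'ft_force': array([-0.46 ,  0.022,  0.11 ]), 'ft_torque': array([0.01 , 0.002, 0.013]), 'width': np.float64(1.004)} 0.008
scene 499.63629741118285 [-0.355  0.657  0.862] 254.8095986269486 189.17486155317653
snap_clamp 0.97 [230. 208.] [0.581 0.13  0.006]
cock_post 0.76 [268. 218.] [0.437 0.102 0.061]
button_top 0.47 [234. 176.] [0.634 0.089 0.066]
button_top 0.35 [242. 227.] [0.48  0.153 0.022]
latch 0.58 [239. 185.] [0.61  0.086 0.05 ]
seat 0.69 [241. 226.] [0.479 0.156 0.028]
pack_center 0.65 [156. 229.] [0.179 0.479 0.385]
pack_center 0.6 [102. 234.] [0.204 0.551 0.387]
spice_jar 0.73 [146. 209.] [0.673 0.337 0.024]
steel_ring 0.86 [368. 200.] [ 0.423 -0.235 -0.004]
bowl 0.63 [361. 174.] [ 0.513 -0.284  0.017]
top 438.93109638837785 [0.442 0.099 1.347] 249.96150996811895 191.18435805454953
snap_clamp 0.66 [242. 186.] [0.579 0.112 0.046]
cock_post 0.92 [247. 232.] [0.44  0.099 0.076]
cock_post 0.62 [169. 192.] [0.567 0.331 0.028]
button_top 0.56 [250. 166.] [0.635 0.086 0.068]
latch 0.76 [248. 170.] [0.624 0.091 0.07 ]
seat 0.62 [224. 219.] [0.482 0.166 0.011]
pack_center 0.68 [168. 195.] [0.556 0.332 0.031]
pack_center 0.68 [125. 169.] [0.639 0.465 0.025]
butter_pack 0.92 [164. 191.] [0.568 0.344 0.031]
butter_pack 0.91 [126. 171.] [0.632 0.461 0.031]
steel_ring 0.7 [349. 241.] [ 0.409 -0.214 -0.001]
bowl 0.94 [374. 200.] [ 0.53  -0.286  0.026]
```

Run:
```python
import cv2
i=cv2.imread('pics/top0.png'); c=i[110:290,90:300]; cv2.imwrite('pics/top0c.png',cv2.resize(c,None,fx=3,fy=3,interpolation=cv2.INTER_CUBIC))
```

```text
(no output)
```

View pics/scene0.png

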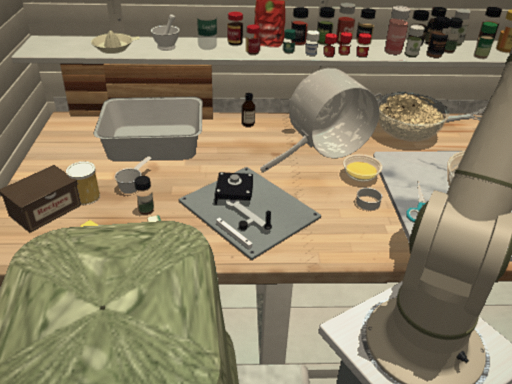

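View pics/top0.png

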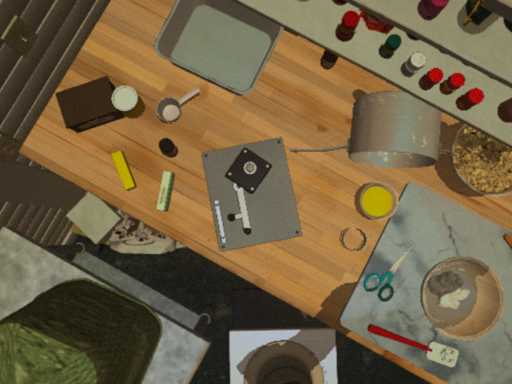

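View pics/top0c.png

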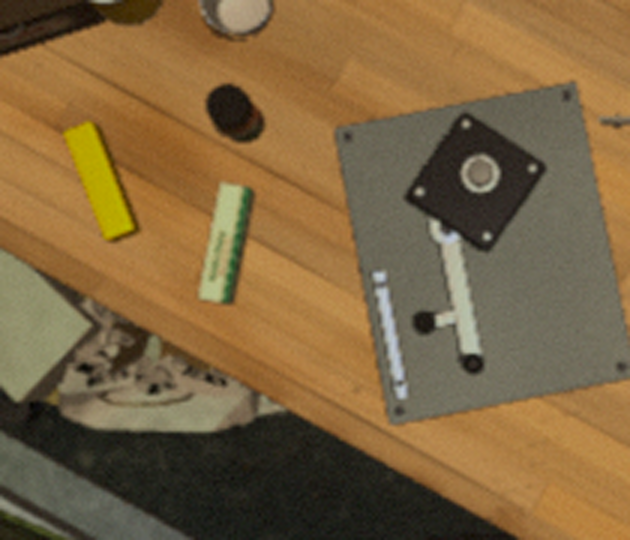

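The pack look-alikes in the top view are the cream/green block at (165,191) and the yellow block at (123,170). Yellow is excluded, and the close crop confirms the cream/green wrapped pack. The clamp plate is centred near (252,195), the post at (247,231), the button at (250,168) and the fence at (220,223). Next I measure the clamp and pack poses.

```bash
cat > meas.py <<'E'
from h import *
np.set_printoptions(precision=4,suppress=True)
d=cap('top'); 
# plate corners
px=[(205,153.3),(281.7,138.3),(300.5,236),(221,250.5)]
P=cloud(d); img=d['pixels'].astype(int)
# plate mask: grey and z~0.012
hsv=cv2.cvtColor(d['pixels'],cv2.COLOR_RGB2HSV)
m=((abs(P[...,2]-0.012)<0.012)&(hsv[...,1]<60)).astype(np.uint8); m[:, :195]=0; m[:,310:]=0; m[:130]=0; m[260:]=0
m=cv2.morphologyEx(m,cv2.MORPH_OPEN,np.ones((3,3)))
cs,_=cv2.findContours(m,cv2.RETR_EXTERNAL,cv2.CHAIN_APPROX_NONE); c=max(cs,key=cv2.contourArea)
W=np.array([ray_z(d,p[0],0.012)[:2] for p in c],np.float32)
r=cv2.minAreaRect(W); print('rect',r, cv2.boxPoints(r))
C=np.array([ray_z(d,p,0.012)[:2] for p in px]); print('corners',C)
# local corner coords (far-left, far-right, near-right, near-left)
L=np.array([[125,95],[125,-160],[-185,-160],[-185,95]])/1000.
def fit(L,C):
    a=L-L.mean(0);b=C-C.mean(0); th=np.arctan2((a[:,0]*b[:,1]-a[:,1]*b[:,0]).sum(),(a*b).sum()); 
    Rm=np.array([[np.cos(th),-np.sin(th)],[np.sin(th),np.cos(th)]]); t=C.mean(0)-Rm@L.mean(0); return th,Rm,t,C-(L@Rm.T+t)
th,Rm,t,res=fit(L,C);print('clamp',th,np.degrees(th),t,res)
bp=cv2.boxPoints(r); bo=np.array([bp[np.argmin(np.linalg.norm(bp-q,axis=1))] for q in C])
th2,Rm2,t2,res2=fit(L,bo);print('clamp2',th2,t2,res2)
for n,l in [('seat',(-.095,.053)),('post0',(-.14,0)),('piv',(0,0))]: print(n,t+Rm@np.array(l),t2+Rm2@np.array(l))
# pack
m=((abs(P[...,2]-0.03)<0.008)).astype(np.uint8); m2=np.zeros_like(m); m2[160:225,150:185]=m[160:225,150:185]
cs,_=cv2.findContours(m2,cv2.RETR_EXTERNAL,cv2.CHAIN_APPROX_NONE); c=max(cs,key=cv2.contourArea)
W=np.array([ray_z(d,p[0],0.032)[:2] for p in c],np.float32); r=cv2.minAreaRect(W); print('pack',r); print(cv2.boxPoints(r))
mm=img[160:225,150:185]
for n,z in [('cock_post',.079),('button_top',.069)]:
    for q in ctrl.look_for(n,'top')[:2]+ctrl.place_of(n,'top')[:1]: print(n,q['score'],q['point'],ray_z(d,q['point'],z))
E
python3 meas.py
python3 - <<'E'
import sys; sys.path.insert(0,'.')
from h import *
d=cap('top','t1.png'); P=cloud(d); np.set_printoptions(precision=4,suppress=True)
for r0,r1,c0,c1,zlo,zhi,n in [(225,238,238,256,.068,.09,'post'),(155,182,235,265,.062,.08,'button'),(135,200,215,275,.045,.06,'housing')]:
    s=P[r0:r1,c0:c1].reshape(-1,3); s=s[(s[:,2]>zlo)&(s[:,2]<zhi)]; print(n,len(s),s.mean(0),s.min(0),s.max(0))
E
```

```text
rect ((0.5589014291763306, 0.08435175567865372), (0.30412665009498596, 0.24947604537010193), 10.110507011413574) [[ 0.3873  0.1805]
 [ 0.4311 -0.0651]
 [ 0.7305 -0.0118]
 [ 0.6867  0.2338]]
corners [[ 0.685   0.2229]
 [ 0.7277 -0.0144]
 [ 0.4263 -0.0635]
 [ 0.3875  0.1776]]
clamp 0.16116406791596932 9.234020900744802 [0.581  0.1176] [[-0.0041 -0.0085]
 [-0.0024  0.0059]
 [ 0.0022  0.0066]
 [ 0.0043 -0.004 ]]
clamp2 0.17646167703125176 [0.5827 0.1216] [[-0.0024 -0.0032]
 [-0.0034  0.0022]
 [ 0.0024  0.0032]
 [ 0.0034 -0.0022]]
seat [0.4788 0.1546] [0.4799 0.1571]
post0 [0.4428 0.0951] [0.4449 0.097 ]
piv [0.581  0.1176] [0.5827 0.1216]
pack ((0.5695979595184326, 0.34455636143684387), (0.03398711979389191, 0.11969220638275146), 79.39779663085938)
[[0.5076 0.3389]
 [0.6253 0.3168]
 [0.6315 0.3502]
 [0.5139 0.3723]]
cock_post 0.82 [239.8, 212.5] [0.498 0.118 0.079]
cock_post 0.98 [247.6, 230.3] [0.4464 0.0964 0.079 ]
button_top 0.39 [247.1, 165.2] [0.637  0.0943 0.069 ]
post 20 [0.4443 0.0985 0.0768] [0.4386 0.0924 0.0734] [0.4502 0.104  0.0811]
button 58 [0.6303 0.0884 0.0676] [0.6199 0.0769 0.063 ] [0.6412 0.1006 0.0751]
housing 1104 [0.6237 0.0931 0.0524] [0.5561 0.0261 0.0451] [0.692  0.1606 0.0596]
```

```bash
cat > go.py <<'E'
from h import *
np.set_printoptions(precision=3,suppress=True)
TH=0.176; PIV=np.array([.5827,.1216])
def rot(): 
    q=np.array(ctrl.get_state()['tcp_rot']); return R.from_quat(np.r_[q[1:],q[0]])
def pt(q,r=.14): return PIV-r*np.array([np.cos(TH+q),np.sin(TH+q)])
def clampw(x,y): 
    c,s=np.cos(TH),np.sin(TH); return PIV+np.array([c*x-s*y,s*x+c*y])
def rel(pos,yaw=None):
    """yaw: world angle of tool y axis (mod pi)"""
    s=ctrl.get_state(); r=rot(); sh=r.inv().apply(np.array(pos)-s['eef_pos'])*100
    y=r.apply([0,1,0]); x=r.apply([1,0,0]); a0=np.arctan2(y[1],y[0])
    if yaw is None: yaw=a0
    da=(yaw-a0+np.pi/2)%np.pi-np.pi/2
    # target rotation: x exactly down
    ya=a0+da; M=np.c_[[0,0,-1],[np.cos(ya),np.sin(ya),0],np.cross([0,0,-1],[np.cos(ya),np.sin(ya),0])]
    rv=np.degrees((r.inv()*R.from_matrix(M)).as_rotvec())
    print('shift cm',sh,'turn deg',rv,'| cur yaw',np.degrees(a0),'tgt',np.degrees(ya)); return sh,rv
def st():
    s=ctrl.get_state(); print('t',round(s['time'],2),'pos',s['eef_pos'],'F',s['ft_force'],'w',s['width'],'j',s['joints'],'toolx',rot().apply([1,0,0]))
E
python3 - <<'E'
from go import *
st()
p=pt(0); print(p); rel([p[0],p[1],.15],TH+np.pi/2)
E
```

```text
t 1.4 pos [ 0.306 -0.657  0.239] F [ 0.276  0.424 -0.364] w 0.9951458815762577 j [ 1.058  0.599 -0.002  1.599  0.002  0.943 -0.08 ] toolx [-0. -0. -1.]
[0.445 0.097]
shift cm [  8.923 -62.524 -44.431] turn deg [14.886  0.004 -0.003] | cur yaw -65.02964556125696 tgt -79.91594280569753
```

>>> {"op": "drive_tool", "data": {
  "plan": [
    [[0, -6, -4.2, 1.5, 0, 0, 4], [0, -12, -8.4, 3, 0, 0, 4], [0, -18, -12.6, 4.5, 0, 0, 4], [0, -24, -17, 6, 0, 0, 3], [0, -30, -21, 7.5, 0, 0, 3], [0, -35, -25, 9, 0, 0, 2.4], [0, -40, -28.4, 10.5, 0, 0, 2.4], [0, -45, -32, 12, 0, 0, 2.4], [0, -50, -35.6, 13, 0, 0, 2.4], [0, -55, -39.1, 14, 0, 0, 2.4], [0, -60, -42.6, 14.9, 0, 0, 2.4], [0, -62.5, -44.4, 14.9, 0, 0, 2.4]]
  ]
}}

```text
time: 2.9
eef_pos: [0.442, 0.0824, 0.2397]
tcp_rot: [0.062, 0.705, 0.062, -0.704]
ft_force: [1.3, -0.9, 0.2]
width: 0.283
```

Run:
```python
from go import *
st(); p=pt(0); rel([p[0],p[1],.05],TH+np.pi/2)
```

```text
t 2.9 pos [0.442 0.082 0.24 ] F [ 1.262 -0.896  0.234] w 0.2829259406189866 j [-0.226  0.274 -0.107  2.202  0.047  0.666 -1.761] toolx [ 0.001  0.    -1.   ]
shift cm [18.97  -1.395 -0.512] turn deg [-0.041 -0.07  -0.003] | cur yaw -79.95654416710599 tgt -79.91594280569751
```

>>> {"op": "drive_tool", "data": {
  "plan": [
    [[5, 0, 0, 0, 0, 0, 2.4], [9, 0, 0, 0, 0, 0, 2.4], [9, 0, 0, 0, 0, 0, 2.4]]
  ]
}}

```text
time: 3.28
eef_pos: [0.4404, 0.0803, 0.1476]
tcp_rot: [-0.063, -0.703, -0.062, 0.706]
ft_force: [-0.6, 0.1, 0.7]
width: 0.28
```

Run:
```python
from go import *
st(); p=pt(0); rel([p[0],p[1],.05],TH+np.pi/2); print(p)
d=cap('top','t2.png');c=cap('scene','s2.png')
cv2.imwrite('pics/s2c.png',cv2.resize(cv2.cvtColor(c['pixels'][140:290,170:350],cv2.COLOR_RGB2BGR),None,fx=4,fy=4))
```

```text
t 3.27 pos [0.44  0.08  0.148] F [-0.64   0.084  0.689] w 0.2803679084257866 j [-0.243  0.43  -0.086  2.298  0.087  0.421 -1.796] toolx [-0.005 -0.001 -1.   ]
shift cm [ 9.751 -1.58  -0.787] turn deg [ 0.03   0.283 -0.029] | cur yaw -79.88554372461694 tgt -79.91594280569748
[0.445 0.097]
```

View pics/s2c.png

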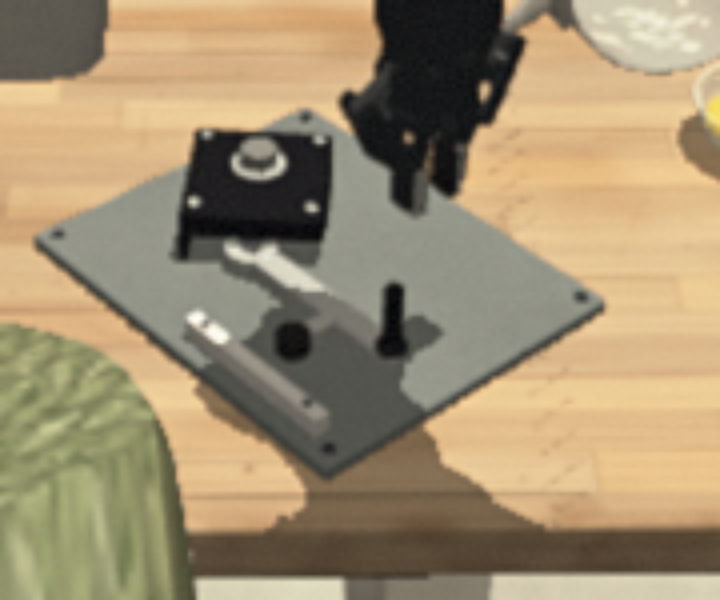

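>>> {"op": "drive_tool", "data": {
  "plan": [
    [[0, -1.65, -0.7, 0, 0.3, 0, 2.6], [0, -1.65, -0.7, 0, 0.3, 0, 2.6], [2, -1.65, -0.7, 0, 0.3, 0, 2.6], [5, -1.65, -0.7, 0, 0.3, 0, 2.6], [7, -1.65, -0.7, 0, 0.3, 0, 2.6], [9, -1.65, -0.7, 0, 0.3, 0, 2.6], [9.7, -1.65, -0.7, 0, 0.3, 0, 2.6], [9.7, -1.65, -0.7, 0, 0.3, 0, 2.6]]
  ]
}}

```text
time: 4.38
eef_pos: [0.4459, 0.0975, 0.0527]
tcp_rot: [0.062, 0.706, 0.062, -0.703]
ft_force: [-0.1, 0.0, 0.2]
width: 0.305
```

Run:
```python
from go import *
st(); p=pt(0); rel([p[0],p[1],.05],TH+np.pi/2)
c=cap('scene','s3.png')
cv2.imwrite('pics/s3c.png',cv2.resize(cv2.cvtColor(c['pixels'][140:290,170:350],cv2.COLOR_RGB2BGR),None,fx=4,fy=4))
```

```text
t 4.38 pos [0.446 0.097 0.053] F [-0.059  0.028  0.216] w 0.3046247391099264 j [-0.318  0.626 -0.032  2.351  0.124  0.162 -1.862] toolx [ 0.005  0.001 -1.   ]
shift cm [0.268 0.02  0.106] turn deg [-0.041 -0.305 -0.009] | cur yaw -79.95654150022705 tgt -79.91594280569754
```

View pics/s3c.png

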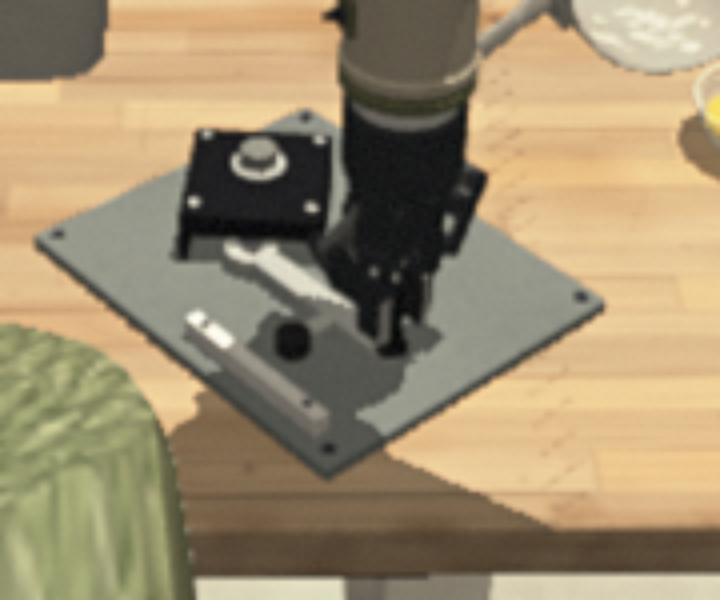

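```bash
python3 -c "
import math
for i in range(1,13):
    q=.068*i; print([0,round(14*math.sin(q),2),round(-14*(1-math.cos(q)),2),round(-math.degrees(q),1),0,0,2.6])"
```

```text
[0, 0.95, -0.03, -3.9, 0, 0, 2.6]
[0, 1.9, -0.13, -7.8, 0, 0, 2.6]
[0, 2.84, -0.29, -11.7, 0, 0, 2.6]
[0, 3.76, -0.51, -15.6, 0, 0, 2.6]
[0, 4.67, -0.8, -19.5, 0, 0, 2.6]
[0, 5.55, -1.15, -23.4, 0, 0, 2.6]
[0, 6.42, -1.56, -27.3, 0, 0, 2.6]
[0, 7.25, -2.02, -31.2, 0, 0, 2.6]
[0, 8.04, -2.54, -35.1, 0, 0, 2.6]
[0, 8.8, -3.11, -39.0, 0, 0, 2.6]
[0, 9.52, -3.74, -42.9, 0, 0, 2.6]
[0, 10.2, -4.41, -46.8, 0, 0, 2.6]
```

>>> {"op": "drive_tool", "data": {
  "plan": [
    [[0, 0.95, 0, -3.9, 0, 0, 2.6], [0, 1.9, -0.1, -7.8, 0, 0, 2.6], [0, 2.8, -0.3, -11.7, 0, 0, 2.6], [0, 3.8, -0.5, -15.6, 0, 0, 2.6], [0, 4.7, -0.8, -19.5, 0, 0, 2.6], [0, 5.5, -1.2, -23.4, 0, 0, 2.6], [0, 6.4, -1.6, -27.3, 0, 0, 2.6], [0, 7.25, -2.0, -31.2, 0, 0, 2.6], [0, 8.0, -2.5, -35.1, 0, 0, 2.6], [0, 8.8, -3.1, -39, 0, 0, 2.6], [0, 9.5, -3.7, -42.9, 0, 0, 2.6], [0, 9.5, -3.7, -42.9, 0, 0, 2.6]]
  ]
}}

```text
time: 5.92
eef_pos: [0.4987, 0.0113, 0.0533]
tcp_rot: [0.316, 0.635, 0.315, -0.631]
ft_force: [-2.8, 6.1, -1.8]
width: 0.304
```

```bash
cat > q.py <<'E'
from go import *
import sys
def qs():
    s=ctrl.get_state(); p=s['eef_pos'][:2]-PIV; q=np.arctan2(-p[1],-p[0])-TH; r=np.hypot(*p)
    a=TH+q; tang=np.array([np.sin(a),-np.cos(a)]); F=s['ft_force'][:2]
    print('tool q %.4f r %.4f Ftang %.2f Frad %.2f Fz %.2f z %.4f'%(q,r,F@tang,F@np.array([-np.cos(a),-np.sin(a)]),s['ft_force'][2],s['eef_pos'][2])); return q,a
if __name__=='__main__':
    q,a=qs(); st()
    for dq in [float(v) for v in sys.argv[1:]]:
        p=pt(q+dq); print(dq); rel([p[0],p[1],.052],a+dq+np.pi/2)
E
python3 q.py 0 0.03
```

```text
tool q 0.7440 r 0.1386 Ftang -5.93 Frad -3.10 Fz -1.79 z 0.0533
t 5.92 pos [0.499 0.011 0.053] F [-2.839  6.06  -1.791] w 0.30434140258596093 j [ 0.027  0.649 -0.233  2.246  0.511  0.288 -1.297] toolx [ 0.006  0.002 -1.   ]
0.0
shift cm [ 0.127 -0.001  0.138] turn deg [ 0.337 -0.286 -0.2  ] | cur yaw -36.95116579264472 tgt -37.287485073186744
0.03
shift cm [0.129 0.419 0.134] turn deg [-1.382 -0.282 -0.205] | cur yaw -36.95116579264472 tgt -35.56861168779426
```

>>> {"op": "drive_tool", "data": {
  "plan": [
    [[0, 0.35, 0, -1.4, 0, 0, 2.6], [0, 0.7, 0, -2.9, 0, 0, 2.6], [0, 1.05, 0, -4.3, 0, 0, 2.6], [0, 1.4, -0.05, -5.7, 0, 0, 2.6], [0, 1.4, -0.05, -5.7, 0, 0, 2.6]]
  ]
}}

```text
time: 6.55
eef_pos: [0.5097, 0.0038, 0.0533]
tcp_rot: [0.347, 0.618, 0.347, -0.614]
ft_force: [-3.2, 6.0, -2.3]
width: 0.304
```

```bash
python3 q.py
```

```text
tool q 0.8398 r 0.1386 Ftang -5.83 Frad -3.41 Fz -2.29 z 0.0533
t 6.55 pos [0.51  0.004 0.053] F [-3.159  5.971 -2.293] w 0.30351202623113743 j [ 0.071  0.658 -0.272  2.22   0.546  0.32  -1.213] toolx [ 0.005  0.002 -1.   ]
```

>>> {"op": "drive_tool", "data": {
  "plan": [
    [[0, 0.2, 0, -0.8, 0, 0, 2.6], [0, 0.4, 0, -1.6, 0, 0, 2.6], [0, 0.56, 0, -2.3, 0, 0, 2.6], [0, 0.56, 0, -2.3, 0, 0, 2.6]]
  ]
}}

```text
time: 7.05
eef_pos: [0.5138, 0.0013, 0.0533]
tcp_rot: [0.359, 0.611, 0.359, -0.607]
ft_force: [-4.5, 7.5, -2.2]
width: 0.302
```

```bash
python3 q.py
```

```text
tool q 0.8746 r 0.1386 Ftang -7.67 Frad -4.25 Fz -2.16 z 0.0533
t 7.05 pos [0.514 0.001 0.053] F [-4.54   7.501 -2.164] w 0.30230955090114514 j [ 0.088  0.662 -0.288  2.209  0.558  0.333 -1.179] toolx [ 0.004  0.002 -1.   ]
```

>>> {"op": "drive_tool", "data": {
  "plan": [
    [[0, 0.2, 0, -0.8, 0, 0, 2.6], [0, 0.4, 0, -1.6, 0, 0, 2.6], [0, 0.4, 0, -1.6, 0, 0, 2.6]]
  ]
}}

```text
time: 7.42
eef_pos: [0.5172, -0.0006, 0.0533]
tcp_rot: [0.368, 0.606, 0.368, -0.602]
ft_force: [-5.3, 7.2, -1.7]
width: 0.304
```

```bash
python3 q.py
```

```text
tool q 0.9026 r 0.1387 Ftang -8.09 Frad -3.84 Fz -1.69 z 0.0533
t 7.42 pos [ 0.517 -0.001  0.053] F [-5.32   7.206 -1.695] w 0.3036250985548767 j [ 0.1    0.665 -0.299  2.201  0.567  0.343 -1.154] toolx [ 0.004  0.002 -1.   ]
```

>>> {"op": "drive_tool", "data": {
  "plan": [
    [[0, 0.2, 0, -0.8, 0, 0, 2.6], [0, 0.4, 0, -1.6, 0, 0, 2.6], [0, 0.4, 0, -1.6, 0, 0, 2.6]]
  ]
}}

```text
time: 7.8
eef_pos: [0.5206, -0.0024, 0.0532]
tcp_rot: [0.376, 0.6, 0.376, -0.597]
ft_force: [-5.8, 7.9, -1.7]
width: 0.307
```

```bash
python3 q.py
```

```text
tool q 0.9303 r 0.1387 Ftang -8.72 Frad -4.49 Fz -1.74 z 0.0532
t 7.8 pos [ 0.521 -0.002  0.053] F [-5.786  7.921 -1.741] w 0.307461727401941 j [ 0.111  0.669 -0.311  2.193  0.575  0.353 -1.13 ] toolx [ 0.004  0.002 -1.   ]
```

>>> {"op": "drive_tool", "data": {
  "plan": [
    [[0, 0.2, 0, -0.8, 0, 0, 2.6], [0, 0.4, 0, -1.6, 0, 0, 2.6], [0, 0.4, 0, -1.6, 0, 0, 2.6]]
  ]
}}

```text
time: 8.18
eef_pos: [0.524, -0.0041, 0.0533]
tcp_rot: [0.385, 0.595, 0.384, -0.592]
ft_force: [-5.9, 7.8, -1.9]
width: 0.305
```

```bash
python3 q.py
```

```text
tool q 0.9583 r 0.1387 Ftang -8.61 Frad -4.55 Fz -1.88 z 0.0533
t 8.18 pos [ 0.524 -0.004  0.053] F [-5.877  7.766 -1.879] w 0.30519374441444996 j [ 0.123  0.672 -0.322  2.184  0.583  0.363 -1.105] toolx [ 0.004  0.002 -1.   ]
```

>>> {"op": "drive_tool", "data": {
  "plan": [
    [[0, 0.2, 0, -0.8, 0, 0, 2.6], [0, 0.4, 0, -1.6, 0, 0, 2.6], [0, 0.4, 0, -1.6, 0, 0, 2.6]]
  ]
}}

```text
time: 8.55
eef_pos: [0.5275, -0.0057, 0.0533]
tcp_rot: [0.393, 0.589, 0.393, -0.587]
ft_force: [-6.5, 8.7, -0.9]
width: 0.305
```

```bash
python3 q.py
```

```text
tool q 0.9859 r 0.1387 Ftang -9.37 Frad -5.39 Fz -0.94 z 0.0533
t 8.55 pos [ 0.528 -0.006  0.053] F [-6.461  8.668 -0.943] w 0.3051631116895283 j [ 0.134  0.675 -0.333  2.176  0.59   0.373 -1.08 ] toolx [ 0.003  0.002 -1.   ]
```

>>> {"op": "drive_tool", "data": {
  "plan": [
    [[0, 0.2, 0, -0.8, 0, 0, 2.6], [0, 0.4, 0, -1.6, 0, 0, 2.6], [0, 0.4, 0, -1.6, 0, 0, 2.6]]
  ]
}}

```text
time: 8.93
eef_pos: [0.5313, -0.0073, 0.0533]
tcp_rot: [0.401, 0.584, 0.401, -0.581]
ft_force: [-7.2, 7.4, -0.9]
width: 0.304
```

```bash
python3 q.py
```

```text
tool q 1.0151 r 0.1388 Ftang -9.40 Frad -4.19 Fz -0.91 z 0.0533
t 8.93 pos [ 0.531 -0.007  0.053] F [-7.174  7.377 -0.913] w 0.3043502066159993 j [ 0.145  0.679 -0.344  2.167  0.598  0.383 -1.055] toolx [ 0.003  0.002 -1.   ]
```

>>> {"op": "drive_tool", "data": {
  "plan": [
    [[0, 0.2, 0, -0.8, 0, 0, 2.6], [0, 0.4, 0, -1.6, 0, 0, 2.6], [0, 0.4, 0, -1.6, 0, 0, 2.6]]
  ]
}}

```text
time: 9.3
eef_pos: [0.5351, -0.0089, 0.0533]
tcp_rot: [0.409, 0.578, 0.409, -0.575]
ft_force: [-5.6, 7.6, -2.6]
width: 0.304
```

```bash
python3 q.py
```

```text
tool q 1.0452 r 0.1389 Ftang -7.86 Frad -5.25 Fz -2.59 z 0.0533
t 9.3 pos [ 0.535 -0.009  0.053] F [-5.589  7.621 -2.588] w 0.3043334245696649 j [ 0.155  0.683 -0.355  2.157  0.605  0.393 -1.03 ] toolx [ 0.004  0.002 -1.   ]
```

>>> {"op": "drive_tool", "data": {
  "plan": [
    [[0, 0.1, 0, -0.4, 0, 0, 2.6], [0, 0.2, 0, -0.8, 0, 0, 2.6], [0, 0.2, 0, -0.8, 0, 0, 2.6]]
  ]
}}

```text
time: 9.68
eef_pos: [0.5369, -0.0095, 0.0533]
tcp_rot: [0.413, 0.575, 0.413, -0.573]
ft_force: [-6.0, 7.1, -2.0]
width: 0.303
```

```bash
python3 q.py
```

```text
tool q 1.0588 r 0.1388 Ftang -8.04 Frad -4.71 Fz -1.99 z 0.0533
t 9.68 pos [ 0.537 -0.009  0.053] F [-6.039  7.096 -1.986] w 0.3028417906890766 j [ 0.16   0.685 -0.361  2.153  0.608  0.399 -1.017] toolx [ 0.004  0.002 -1.   ]
```

>>> {"op": "drive_tool", "data": {
  "plan": [
    [[0, -0.2, 0, 0.8, 0, 0, 2.6], [0, -0.4, 0, 1.6, 0, 0, 2.6], [0, -0.6, 0, 2.4, 0, 0, 2.6], [0, -0.7, 0, 2.8, 0, 0, 2.6], [0, -0.7, 0, 2.8, 0, 0, 2.6]]
  ]
}}

```text
time: 10.3
eef_pos: [0.5306, -0.0073, 0.0534]
tcp_rot: [0.399, 0.585, 0.398, -0.582]
ft_force: [-4.1, 7.8, -2.0]
width: 0.309
```

```bash
python3 q.py
python3 - <<'E'
from go import *
c=cap('scene'); cv2.imwrite('pics/s4c.png',cv2.resize(cv2.cvtColor(c['pixels'][140:290,170:350],cv2.COLOR_RGB2BGR),None,fx=4,fy=4))
E
```

```text
tool q 1.0107 r 0.1390 Ftang -6.72 Frad -5.75 Fz -1.99 z 0.0534
t 10.3 pos [ 0.531 -0.007  0.053] F [-4.07   7.849 -1.986] w 0.30886610617311017 j [ 0.142  0.678 -0.341  2.169  0.596  0.38  -1.061] toolx [ 0.004  0.002 -1.   ]
```

View pics/s4c.png

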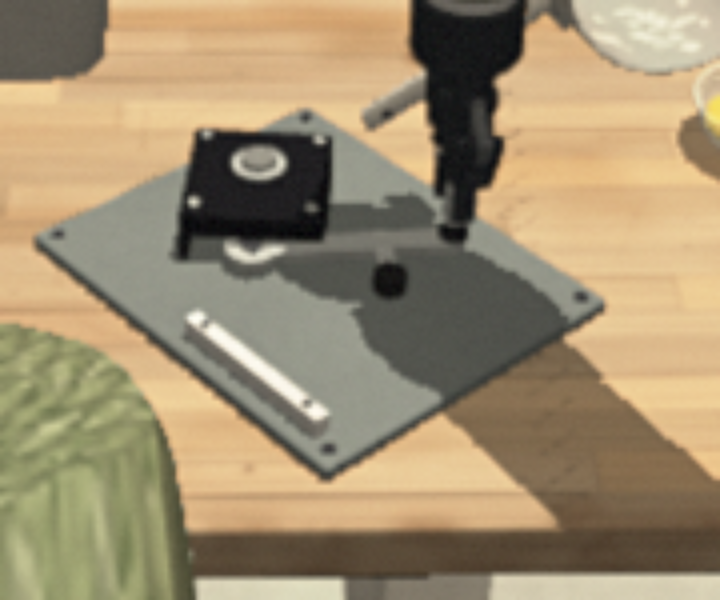

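The force follows the tool back and the button still looks dipped, so the latch has not caught yet and I carry on drawing the arm back.

>>> {"op": "drive_tool", "data": {
  "plan": [
    [[0, 0.3, 0, -1.2, 0, 0, 2.6], [0, 0.6, 0, -2.4, 0, 0, 2.6], [0, 0.8, 0, -3.3, 0, 0, 2.6], [0, 1.0, 0, -4.1, 0, 0, 2.6], [0, 1.0, 0, -4.1, 0, 0, 2.6]]
  ]
}}

```text
time: 10.98
eef_pos: [0.5398, -0.0108, 0.0533]
tcp_rot: [0.42, 0.571, 0.419, -0.568]
ft_force: [-5.4, 8.5, -1.7]
width: 0.307
```

```bash
python3 q.py
```

```text
tool q 1.0813 r 0.1391 Ftang -7.72 Frad -6.39 Fz -1.70 z 0.0533
t 10.97 pos [ 0.54  -0.011  0.053] F [-5.374  8.46  -1.697] w 0.30707897157675434 j [ 0.169  0.687 -0.37   2.146  0.615  0.406 -0.997] toolx [ 0.004  0.002 -1.   ]
```

>>> {"op": "drive_tool", "data": {
  "plan": [
    [[0, 0.1, 0, -0.4, 0, 0, 2.6], [0, 0.3, 0, -1.2, 0, 0, 2.6], [0, 0.3, 0, -1.2, 0, 0, 2.6]]
  ]
}}

```text
time: 11.35
eef_pos: [0.5425, -0.0117, 0.0533]
tcp_rot: [0.426, 0.566, 0.425, -0.563]
ft_force: [-6.2, 6.9, -2.2]
width: 0.305
```

```bash
python3 q.py
```

```text
tool q 1.1021 r 0.1392 Ftang -7.90 Frad -4.87 Fz -2.17 z 0.0533
t 11.35 pos [ 0.543 -0.012  0.053] F [-6.158  6.937 -2.169] w 0.3049550797891125 j [ 0.177  0.69  -0.378  2.139  0.619  0.414 -0.978] toolx [ 0.004  0.002 -1.   ]
```

>>> {"op": "drive_tool", "data": {
  "plan": [
    [[0, 0.1, 0, -0.4, 0, 0, 2.6], [0, 0.3, 0, -1.2, 0, 0, 2.6], [0, 0.3, 0, -1.2, 0, 0, 2.6]]
  ]
}}

```text
time: 11.72
eef_pos: [0.5453, -0.0125, 0.0533]
tcp_rot: [0.432, 0.562, 0.431, -0.559]
ft_force: [-6.0, 7.9, -1.2]
width: 0.306
```

```bash
python3 q.py
```

```text
tool q 1.1231 r 0.1392 Ftang -7.91 Frad -5.97 Fz -1.17 z 0.0533
t 11.72 pos [ 0.545 -0.013  0.053] F [-6.014  7.874 -1.172] w 0.3061883603595753 j [ 0.184  0.693 -0.386  2.133  0.624  0.422 -0.959] toolx [ 0.003  0.002 -1.   ]
```

>>> {"op": "drive_tool", "data": {
  "plan": [
    [[0, 0.1, 0, -0.4, 0, 0, 2.6], [0, 0.2, 0, -0.8, 0, 0, 2.6], [0, 0.2, 0, -0.8, 0, 0, 2.6]]
  ]
}}

```text
time: 12.1
eef_pos: [0.5473, -0.013, 0.0534]
tcp_rot: [0.435, 0.559, 0.435, -0.556]
ft_force: [-6.1, 6.6, -2.1]
width: 0.305
```

```bash
python3 q.py;  python3 - <<'E'
from go import *
c=cap('scene'); cv2.imwrite('pics/s5c.png',cv2.resize(cv2.cvtColor(c['pixels'][140:290,170:350],cv2.COLOR_RGB2BGR),None,fx=4,fy=4))
E
```

```text
tool q 1.1374 r 0.1392 Ftang -7.57 Frad -4.85 Fz -2.07 z 0.0534
t 12.1 pos [ 0.547 -0.013  0.053] F [-6.085  6.618 -2.067] w 0.30539922025587435 j [ 0.188  0.695 -0.392  2.128  0.627  0.427 -0.946] toolx [ 0.003  0.002 -1.   ]
```

View pics/s5c.png

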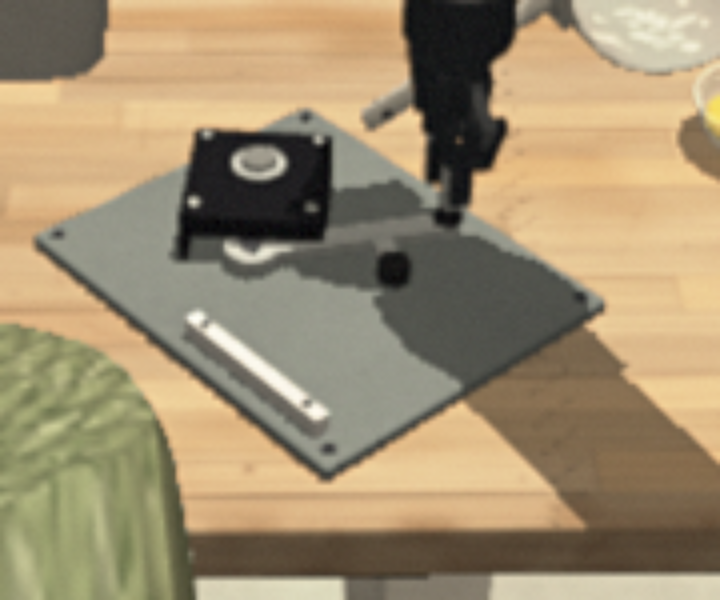

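>>> {"op": "drive_tool", "data": {
  "plan": [
    [[0, 0.1, 0, -0.4, 0, 0, 2.6], [0, 0.3, 0, -1.2, 0, 0, 2.6], [0, 0.3, 0, -1.2, 0, 0, 2.6]]
  ]
}}

```text
time: 12.52
eef_pos: [0.5503, -0.0141, 0.0534]
tcp_rot: [0.441, 0.554, 0.441, -0.551]
ft_force: [-5.8, 6.8, -0.5]
width: 0.3
```

```bash
python3 q.py
```

```text
tool q 1.1606 r 0.1395 Ftang -7.18 Frad -5.24 Fz -0.49 z 0.0534
t 12.53 pos [ 0.55  -0.014  0.053] F [-5.768  6.765 -0.495] w 0.30028734509572585 j [ 0.195  0.698 -0.4    2.121  0.632  0.435 -0.927] toolx [ 0.004  0.002 -1.   ]
```

>>> {"op": "drive_tool", "data": {
  "plan": [
    [[0, 0.1, 0, -0.4, 0, 0, 2.6], [0, 0.3, 0, -1.2, 0, 0, 2.6], [0, 0.3, 0, -1.2, 0, 0, 2.6]]
  ]
}}

```text
time: 12.9
eef_pos: [0.5532, -0.0148, 0.0534]
tcp_rot: [0.447, 0.549, 0.446, -0.547]
ft_force: [-5.7, 6.8, -1.1]
width: 0.306
```

```bash
python3 q.py
```

```text
tool q 1.1819 r 0.1396 Ftang -6.97 Frad -5.43 Fz -1.11 z 0.0534
t 12.9 pos [ 0.553 -0.015  0.053] F [-5.669  6.78  -1.109] w 0.3060574142720663 j [ 0.202  0.702 -0.408  2.114  0.637  0.443 -0.908] toolx [ 0.003  0.002 -1.   ]
```

>>> {"op": "drive_tool", "data": {
  "plan": [
    [[0, 0.1, 0, -0.4, 0, 0, 2.6], [0, 0.3, 0, -1.2, 0, 0, 2.6], [0, 0.3, 0, -1.2, 0, 0, 2.6]]
  ]
}}

```text
time: 13.28
eef_pos: [0.5558, -0.0154, 0.0534]
tcp_rot: [0.453, 0.545, 0.452, -0.542]
ft_force: [-7.4, 7.3, 0.5]
width: 0.307
```

```bash
python3 q.py
```

```text
tool q 1.2007 r 0.1396 Ftang -8.70 Frad -5.70 Fz 0.46 z 0.0534
t 13.28 pos [ 0.556 -0.015  0.053] F [-7.44   7.274  0.461] w 0.306708174969579 j [ 0.208  0.705 -0.416  2.107  0.641  0.451 -0.889] toolx [ 0.003  0.002 -1.   ]
```

>>> {"op": "drive_tool", "data": {
  "plan": [
    [[0, 0.1, 0, -0.4, 0, 0, 2.6], [0, 0.2, 0, -0.8, 0, 0, 2.6], [0, 0.2, 0, -0.8, 0, 0, 2.6]]
  ]
}}

```text
time: 13.65
eef_pos: [0.5576, -0.0158, 0.0534]
tcp_rot: [0.456, 0.541, 0.456, -0.539]
ft_force: [-7.2, 6.1, -0.8]
width: 0.311
```

```bash
python3 q.py;  python3 - <<'E'
from go import *
c=cap('scene'); cv2.imwrite('pics/s6c.png',cv2.resize(cv2.cvtColor(c['pixels'][140:290,170:350],cv2.COLOR_RGB2BGR),None,fx=4,fy=4))
E
```

```text
tool q 1.2143 r 0.1396 Ftang -8.22 Frad -4.69 Fz -0.76 z 0.0534
t 13.65 pos [ 0.558 -0.016  0.053] F [-7.244  6.091 -0.764] w 0.31117000824161334 j [ 0.213  0.707 -0.421  2.102  0.644  0.456 -0.876] toolx [ 0.003  0.001 -1.   ]
```

View pics/s6c.png

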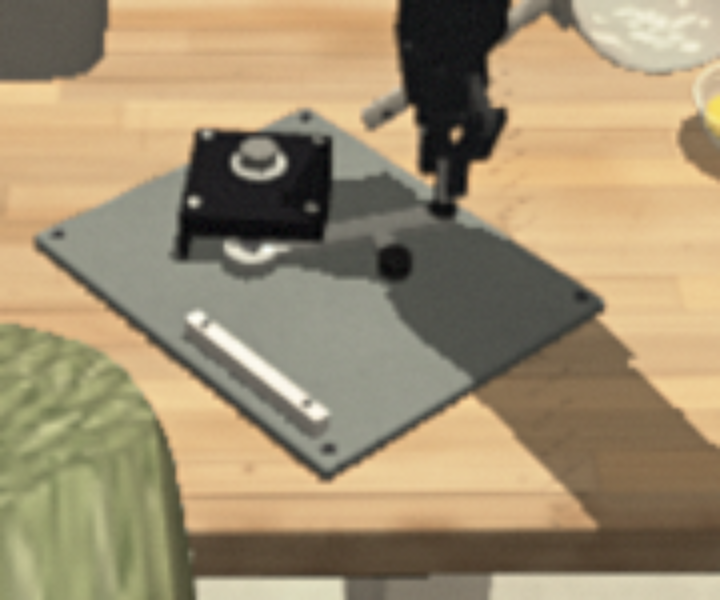

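The button is back up, so the latch has probably caught. I ease back to check.

>>> {"op": "drive_tool", "data": {
  "plan": [
    [[0, -0.2, 0, 0.8, 0, 0, 2.6], [0, -0.4, 0, 1.6, 0, 0, 2.6], [0, -0.6, 0, 1.6, 0, 0, 2.6], [0, -0.8, 0, 1.6, 0, 0, 2.6], [0, -0.8, 0, 1.6, 0, 0, 2.6]]
  ]
}}

```text
time: 14.32
eef_pos: [0.5517, -0.0159, 0.0534]
tcp_rot: [0.449, 0.549, 0.447, -0.545]
ft_force: [-3.3, 1.2, 3.1]
width: 0.307
```

```bash
python3 q.py
```

```text
tool q 1.1734 r 0.1410 Ftang -3.44 Frad -0.47 Fz 3.05 z 0.0534
t 14.32 pos [ 0.552 -0.016  0.053] F [-3.252  1.21   3.055] w 0.30716198295041763 j [ 0.201  0.7   -0.405  2.119  0.642  0.438 -0.907] toolx [ 0.006  0.    -1.   ]
```

>>> {"op": "drive_tool", "data": {
  "plan": [
    [[0, -0.1, 0, 0, 0, 0, 3.2], [0, -0.1, 0, 0, 0, 0, 3.2], [0, -0.1, 0, 0, 0, 0, 3.2]]
  ]
}}

```text
time: 14.7
eef_pos: [0.5511, -0.0157, 0.0527]
tcp_rot: [0.449, 0.549, 0.447, -0.545]
ft_force: [-0.5, 0.2, -0.2]
width: 0.376
```

```bash
python3 q.py
```

```text
tool q 1.1686 r 0.1409 Ftang -0.53 Frad -0.06 Fz -0.23 z 0.0527
t 14.7 pos [ 0.551 -0.016  0.053] F [-0.507  0.174 -0.23 ] w 0.37640132798307235 j [ 0.2    0.7   -0.404  2.12   0.643  0.435 -0.909] toolx [ 0.005  0.001 -1.   ]
```

Latched and free of contact. I retreat upward and go to the pack.

>>> {"op": "drive_tool", "data": {
  "plan": [
    [[-3, 0, 0, 0, 0, 0, 3.2], [-7, 0, 0, 0, 0, 0, 3.2], [-12, 0, 0, 0, 0, 0, 6], [-15, 0, 0, 0, 0, 0, 6.5], [-15, 0, 0, 0, 0, 0, 6.5]]
  ]
}}

```text
time: 15.32
eef_pos: [0.5512, -0.0157, 0.2049]
tcp_rot: [0.45, 0.55, 0.446, -0.544]
ft_force: [0.1, 0.6, 0.2]
width: 0.758
```

```bash
cat meas.py | sed "s/cap('top')/cap('top','t7.png')/" > m2.py; python3 m2.py | grep -A4 pack
python3 - <<'E'
from go import *
st(); rel([.5696,.3446,.2],-.186+np.pi/2)
E
```

```text
pack ((0.5693561434745789, 0.3445932865142822), (0.034031663089990616, 0.11924004554748535), 79.26148223876953)
[[0.5076 0.339 ]
 [0.6248 0.3168]
 [0.6311 0.3502]
 [0.514  0.3724]]
t 15.57 pos [ 0.549 -0.016  0.202] F [-0.267 -0.53   0.884] w 0.757383362046197 j [ 0.362  0.501 -0.617  2.016  0.421  0.747 -0.708] toolx [ 0.003  0.001 -1.   ]
shift cm [  0.194  -5.099 -35.723] turn deg [89.337 -0.199 -0.061] | cur yaw -11.32008713624488 tgt -100.6570149894333
```

View pics/t7.png

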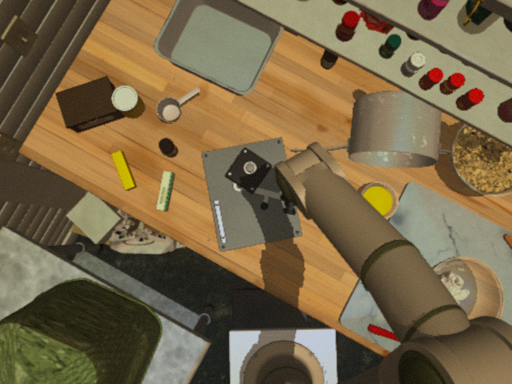

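>>> {"op": "drive_tool", "data": {
  "plan": [
    [[0, -0.5, -4, -10, 0, 0, 6.5], [0, -1, -8, -20, 0, 0, 6.5], [0, -1.5, -12, -30, 0, 0, 6.5], [0, -2, -16, -40, 0, 0, 6.5], [0, -2.5, -20, -50, 0, 0, 6.5], [0, -3, -24, -60, 0, 0, 6.5], [0, -3.5, -28, -70, 0, 0, 6.5], [0, -4.5, -32, -80, 0, 0, 6.5], [0, -5.1, -35.7, -90.7, 0, 0, 6.5], [0, -5.1, -35.7, -90.7, 0, 0, 6.5], [0, -5.1, -35.7, -90.7, 0, 0, 6.5]]
  ]
}}

```text
time: 16.95
eef_pos: [0.5699, 0.3437, 0.2018]
tcp_rot: [0.705, 0.066, 0.703, -0.066]
ft_force: [-0.0, -1.0, -0.6]
width: 0.761
```

Run:
```python
from go import *
st(); rel([.5695,.3446,.018],-.186+np.pi/2)
```

```text
t 16.95 pos [0.57  0.344 0.202] F [-0.003 -0.965 -0.59 ] w 0.7611786666803186 j [-0.046  0.752 -0.98   1.742  0.718  1.048  0.099] toolx [ 0.004 -0.001 -1.   ]
shift cm [18.383  0.081 -0.121] turn deg [-0.066  0.204 -0.007] | cur yaw 79.27696081747553 tgt 79.3429850105667
```

>>> {"op": "drive_tool", "data": {
  "plan": [
    [[5, 0, -0.1, 0, 0, 0, 6.5], [10, 0.1, -0.1, 0, 0, 0, 6.5], [14, 0.1, -0.1, 0, 0, 0, 6.5], [17, 0.1, -0.1, 0, 0, 0, 6.5], [18.4, 0.1, -0.1, 0, 0, 0, 6.5], [18.4, 0.1, -0.1, 0, 0, 0, 3], [18.4, 0.1, -0.1, 0, 0, 0, 2.5], [18.4, 0.1, -0.1, 0, 0, 0, 2.5], [18.4, 0.1, -0.1, 0, 0, 0, 2.5], [18.4, 0.1, -0.1, 0, 0, 0, 2.5]]
  ],
  "newtons": 30
}}

```text
time: 18.2
eef_pos: [0.5709, 0.346, 0.0204]
tcp_rot: [0.706, 0.066, 0.702, -0.065]
ft_force: [-0.3, -1.3, 6.9]
width: 0.383
```

Run:
```python
from go import *
st(); c=cap('scene','s8.png')
```

```text
t 18.2 pos [0.571 0.346 0.02 ] F [-0.27  -1.303  6.914] w 0.3826948542485452 j [-0.146  0.944 -0.806  1.841  0.962  0.797 -0.092] toolx [ 0.007  0.001 -1.   ]
```

View pics/s8.png

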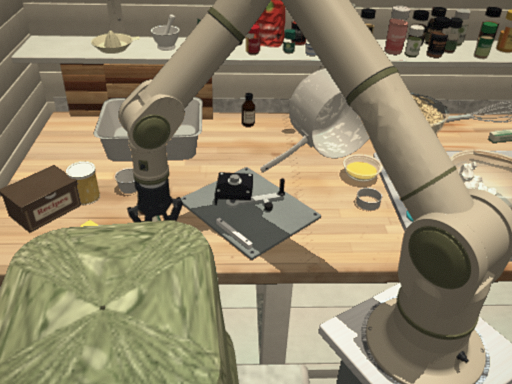

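>>> {"op": "drive_tool", "data": {
  "plan": [
    [[-3, 0, 0, 0, 0, 0, 2.5], [-8, 0, 0, 0, 0, 0, 2.5], [-12, 0, 0, 0, 0, 0, 2.5], [-12, 0, 0, 0, 0, 0, 2.5]]
  ]
}}

```text
time: 18.75
eef_pos: [0.5707, 0.3469, 0.1427]
tcp_rot: [0.707, 0.067, 0.701, -0.064]
ft_force: [0.4, 0.1, -2.0]
width: 0.384
```

Run:
```python
from go import *
st(); c=cap('scene','s9.png')
cv2.imwrite('pics/s9c.png',cv2.resize(cv2.cvtColor(c['pixels'][100:260,60:260],cv2.COLOR_RGB2BGR),None,fx=4,fy=3.5))
p=clampw(-.095,.034); print(p); rel([p[0],p[1],.12],TH+np.pi/2)
```

```text
t 18.75 pos [0.571 0.347 0.143] F [ 0.362  0.14  -2.024] w 0.38389215472946553 j [-0.08   0.809 -0.926  1.787  0.794  0.954  0.038] toolx [ 0.01   0.004 -1.   ]
[0.483 0.138]
shift cm [  1.949 -21.993  -4.73 ] turn deg [-20.734   0.43   -0.106] | cur yaw 79.35094193706075 tgt 100.08405719430249
```

View pics/s9c.png

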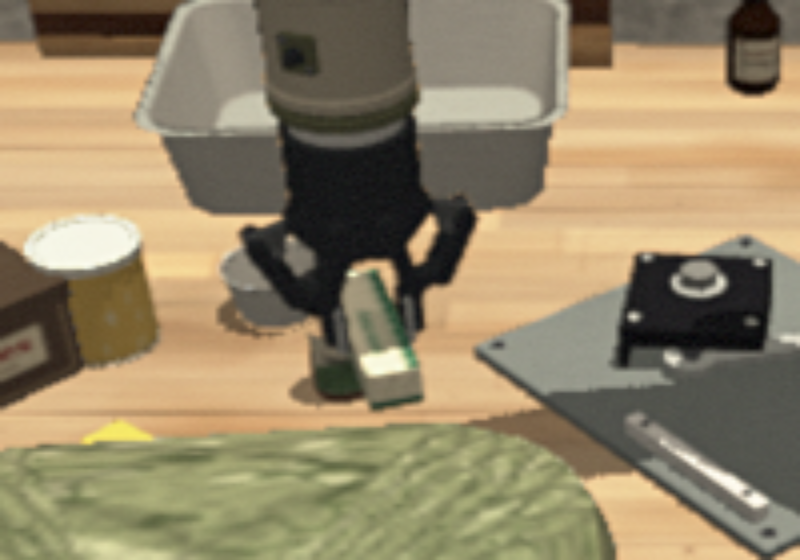

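>>> {"op": "drive_tool", "data": {
  "plan": [
    [[0, -4.5, -1, -4, 0, 0, 2.5], [0, -9, -2, -8, 0, 0, 2.5], [0, -13.5, -3, -12, 0, 0, 2.5], [0, -18, -4, -16, 0, 0, 2.5], [0, -22, -4.7, -20.7, 0.4, 0, 2.5], [0, -22, -4.7, -20.7, 0.4, 0, 2.5], [0, -22, -4.7, -20.7, 0.4, 0, 2.5], [0, -22, -4.7, -20.7, 0.4, 0, 2.5]]
  ]
}}

```text
time: 19.8
eef_pos: [0.4831, 0.1393, 0.1383]
tcp_rot: [0.704, -0.062, 0.705, 0.063]
ft_force: [0.7, -0.1, -0.8]
width: 0.38
```

Run:
```python
from go import *
st(); c=cap('scene','s10.png'); d=cap('top','t10.png')
cv2.imwrite('pics/s10c.png',cv2.resize(cv2.cvtColor(c['pixels'][130:280,160:360],cv2.COLOR_RGB2BGR),None,fx=4,fy=4))
p=clampw(-.095,.034); print(p); rel([p[0],p[1],.033],TH+np.pi/2)
P=cloud(c);
```

```text
t 19.8 pos [0.483 0.139 0.138] F [ 0.745 -0.072 -0.791] w 0.3800366072703912 j [ 0.308  0.709 -1.056  2.152  0.887  0.815  0.424] toolx [-0.002  0.002 -1.   ]
[0.483 0.138]
shift cm [10.542 -0.1    0.019] turn deg [ 0.044 -0.084 -0.104] | cur yaw 100.12834395790428 tgt 100.08405719430249
```

View pics/s10c.png

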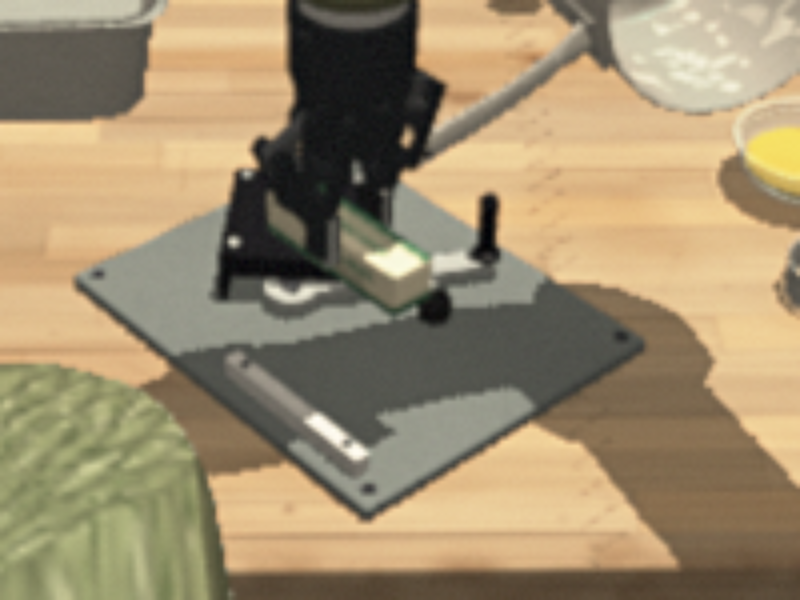

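>>> {"op": "drive_tool", "data": {
  "plan": [
    [[4, -0.1, 0, 0, 0, 0, 2.5], [8, -0.1, 0, 0, 0, 0, 2.5], [9.5, -0.1, 0, 0, 0, 0, 2.5], [10.2, -0.1, 0, 0, 0, 0, 2.5], [10.4, -0.1, 0, 0, 0, 0, 2.5], [10.6, -0.1, 0, 0, 0, 0, 2.5], [10.6, -0.1, 0, 0, 0, 0, 2.5]]
  ]
}}

```text
time: 20.78
eef_pos: [0.4832, 0.1372, 0.0329]
tcp_rot: [0.704, -0.062, 0.705, 0.062]
ft_force: [0.4, 0.2, -1.6]
width: 0.382
```

Run:
```python
from go import *
st(); c=cap('scene','s11.png')
cv2.imwrite('pics/s11c.png',cv2.resize(cv2.cvtColor(c['pixels'][150:270,180:340],cv2.COLOR_RGB2BGR),None,fx=5,fy=5))
```

```text
t 20.77 pos [0.483 0.137 0.033] F [ 0.43   0.234 -1.59 ] w 0.38199208011619123 j [ 0.186  0.845 -0.873  2.215  1.17   0.67   0.188] toolx [-0.001  0.001 -1.   ]
```

View pics/s11c.png

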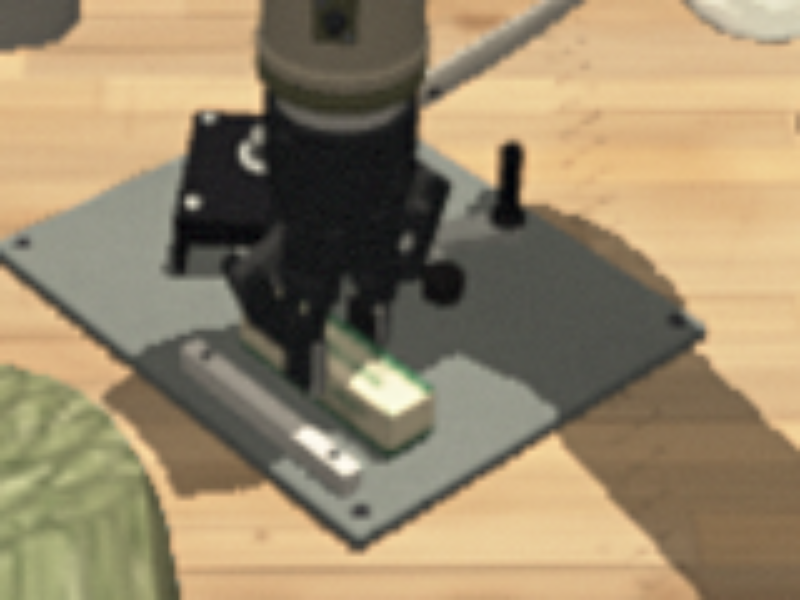

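>>> {"op": "drive_tool", "data": {
  "plan": [
    [[0.1, 0, 0, 0, 0, 0, 2.5], [0.1, 0, 0, 0, 0, 0, 2.5], [0.2, 0, 0, 0, 0, 0, 2.5], [0.2, 0, 0, 0, 0, 0, 2.5]]
  ]
}}

```text
time: 21.32
eef_pos: [0.4831, 0.1372, 0.0322]
tcp_rot: [0.705, -0.062, 0.704, 0.062]
ft_force: [-4.7, -4.4, 24.2]
width: 0.383
```

Run:
```python
from go import *
st()
```

```text
t 21.32 pos [0.483 0.137 0.032] F [-4.721 -4.445 24.171] w 0.3833119726135997 j [ 0.185  0.846 -0.871  2.216  1.175  0.67   0.183] toolx [ 0.001  0.    -1.   ]
```

Firm contact with the plate (a stiff 24 N). I back up 2 mm of command to relax it, open to 46 mm and lift.

>>> {"op": "drive_tool", "data": {
  "plan": [
    [[-0.15, 0, 0, 0, 0, 0, 2.5], [-0.15, 0, 0, 0, 0, 0, 4.4], [-0.15, 0, 0, 0, 0, 0, 4.4], [-0.15, 0, 0, 0, 0, 0, 4.4], [-0.15, 0, 0, 0, 0, 0, 4.4]]
  ]
}}

```text
time: 21.95
eef_pos: [0.4828, 0.1373, 0.0319]
tcp_rot: [0.704, -0.062, 0.705, 0.062]
ft_force: [0.4, 0.7, -0.5]
width: 0.514
```

Run:
```python
from go import *
st()
```

```text
t 21.95 pos [0.483 0.137 0.032] F [ 0.43   0.657 -0.539] w 0.5137643497138205 j [ 0.185  0.847 -0.872  2.215  1.171  0.67   0.187] toolx [-0.002  0.001 -1.   ]
```

>>> {"op": "drive_tool", "data": {
  "plan": [
    [[-2, 0, 0, 0, 0, 0, 4.4], [-5, 0, 0, 0, 0, 0, 4.4], [-10, 0, 0, 0, 0, 0, 4.4], [-14, 0, 0, 0, 0, 0, 2], [-14, 0, 0, 0, 0, 0, 0], [-14, 0, 0, 0, 0, 0, 0]]
  ]
}}

```text
time: 22.7
eef_pos: [0.483, 0.1365, 0.1714]
tcp_rot: [0.704, -0.062, 0.705, 0.062]
ft_force: [-0.3, -0.9, -0.2]
width: -0.001
```

Run:
```python
from go import *
st(); c=cap('scene','s12.png'); d=cap('top','t12.png')
cv2.imwrite('pics/s12c.png',cv2.resize(cv2.cvtColor(c['pixels'][150:270,180:340],cv2.COLOR_RGB2BGR),None,fx=5,fy=5))
for cc in (c,d):
    P=cloud(cc); C,S=np.cos(TH),np.sin(TH); Q=P[...,:2]-PIV; x=C*Q[...,0]+S*Q[...,1]; y=-S*Q[...,0]+C*Q[...,1]
    m=(x>-.18)&(x<-.01)&(y>-.01)&(y<.08)&(P[...,2]>.037)&(P[...,2]<.052); print(m.sum(),P[m][:,2].mean())
    if m.sum()>10: print(cv2.minAreaRect(np.c_[x[m],y[m]].astype(np.float32)), np.c_[x[m],y[m]].mean(0))
```

```text
t 22.7 pos [0.483 0.137 0.171] F [-0.34  -0.882 -0.24 ] w -0.0010519977693317687 j [ 0.344  0.66  -1.092  2.126  0.803  0.855  0.503] toolx [-0.002  0.    -1.   ]
410 0.04171733675259966
((-0.081156887114048, 0.03160306438803673), (0.05316639691591263, 0.15299811959266663), 78.91632080078125) [-0.1    0.036]
0 nan<stdin>:6: RuntimeWarning: Mean of empty slice.
  ret = ret.dtype.type(ret / rcount)
```

View pics/s12c.png

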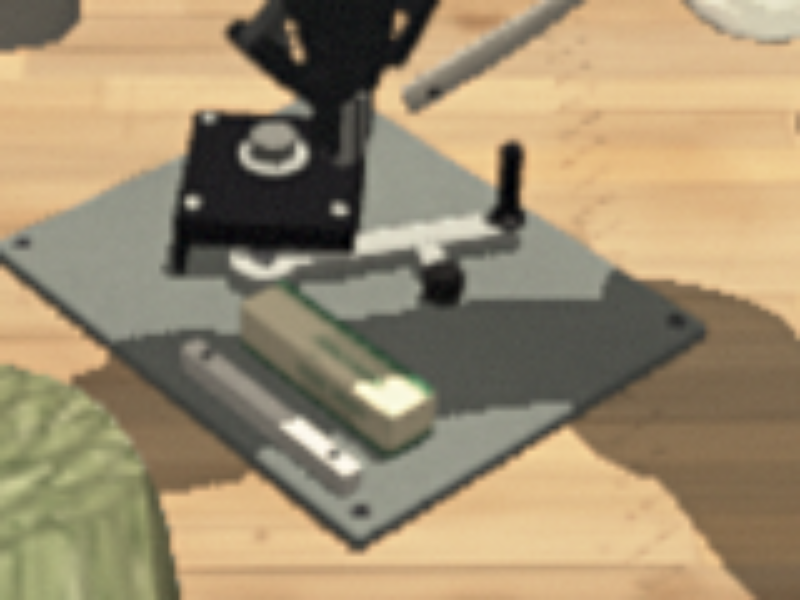

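View pics/t12.png

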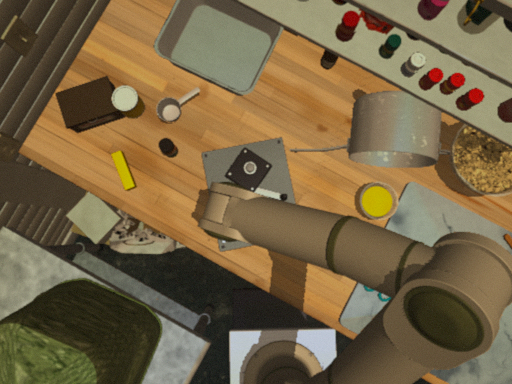

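Run:
```python
from go import *
c=cap('scene'); P=cloud(c)
for lo in (.063,.066):
    m=(P[...,2]>lo)&(P[...,2]<.075)&(P[...,0]>.6)&(P[...,0]<.66)&(P[...,1]>.06)&(P[...,1]<.12); print(m.sum(),P[m].mean(0),P[m].min(0),P[m].max(0))
rel([.631,.088,.13],None)
```

```text
47 [0.628 0.091 0.067] [0.614 0.076 0.063] [0.643 0.103 0.07 ]
31 [0.628 0.09  0.068] [0.615 0.077 0.066] [0.64  0.102 0.07 ]
shift cm [ 4.033 -7.413 13.766] turn deg [ 0.    -0.2   -0.065] | cur yaw 100.08877191111003 tgt 100.08877191111003
```

>>> {"op": "drive_tool", "data": {
  "plan": [
    [[0, -2.5, 4.5, 0, 0, 0, 0], [0, -5, 9, 0, 0, 0, 0], [0, -7.2, 13.6, 0, -0.2, 0, 0], [2, -7.2, 13.6, 0, -0.2, 0, 0], [4, -7.2, 13.6, 0, -0.2, 0, 0], [6, -7.2, 13.6, 0, -0.2, 0, 0], [7.5, -7.2, 13.6, 0, -0.2, 0, 0], [7.5, -7.2, 13.6, 0, -0.2, 0, 0]]
  ]
}}

```text
time: 23.85
eef_pos: [0.6286, 0.0901, 0.0954]
tcp_rot: [0.704, -0.062, 0.704, 0.063]
ft_force: [-0.3, 0.3, 0.2]
width: 0.003
```

```bash
cat > pk.py <<'E'
from go import *
def pack(d):
    P=cloud(d); C,S=np.cos(TH),np.sin(TH)
    hsv=cv2.cvtColor(d['pixels'],cv2.COLOR_RGB2HSV)
    Q=P[...,:2]-PIV; x=C*Q[...,0]+S*Q[...,1]; y=-S*Q[...,0]+C*Q[...,1]
    m=((x>-.18)&(x<-.01)&(y>-.01)&(y<.09)&(P[...,2]>.036)&(P[...,2]<.056)).astype(np.uint8)
    if m.sum()<20: print('none',m.sum()); return
    cs,_=cv2.findContours(m,cv2.RETR_EXTERNAL,cv2.CHAIN_APPROX_NONE); k=max(cs,key=cv2.contourArea)
    W=np.array([ray_z(d,p[0],.044)[:2] for p in k])-PIV
    W=np.c_[C*W[:,0]+S*W[:,1],-S*W[:,0]+C*W[:,1]].astype(np.float32); print('pack clamp frame',cv2.minAreaRect(W),'z',P[m>0][:,2].mean())
E
python3 - <<'E'
from pk import *
st(); rel([.629,.0895,.078])
d=cap('top','t13.png'); pack(d); c=cap('scene','s13.png')
a=d['pixels'][130:260,190:310]; b=c['pixels'][140:270,180:300]
cv2.imwrite('pics/b13.png',cv2.resize(cv2.cvtColor(np.hstack([a,b]),cv2.COLOR_RGB2BGR),None,fx=3.3,fy=3.3))
E
```

```text
t 23.85 pos [0.629 0.09  0.095] F [-0.348  0.254  0.156] w 0.0025940333315758817 j [ 0.356  0.873 -0.974  1.883  0.922  0.917  0.67 ] toolx [-0.     0.001 -1.   ]
shift cm [ 1.743 -0.072  0.026] turn deg [ 0.    -0.006 -0.062] | cur yaw 100.12673946126445 tgt 100.12673946126445
pack clamp frame ((-0.09601207077503204, 0.033156152814626694), (0.032365262508392334, 0.11952894926071167), 89.69207000732422) z 0.04317600843654254
```

View pics/b13.png

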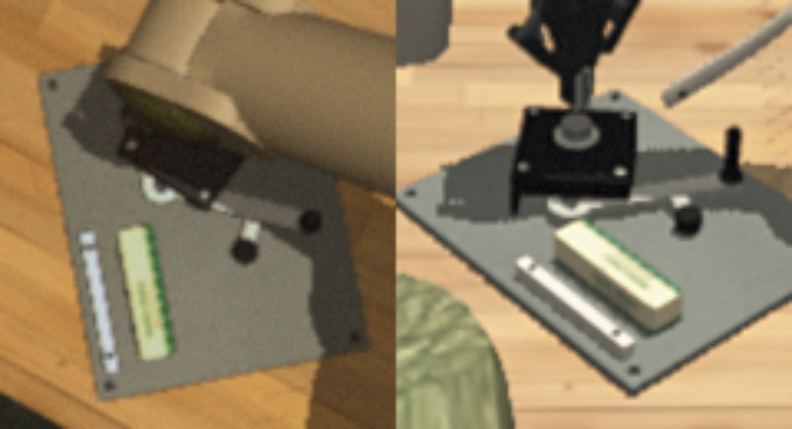

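>>> {"op": "drive_tool", "data": {
  "plan": [
    [[1.2, 0, 0, 0, 0, 0, 0], [1.6, 0, 0, 0, 0, 0, 0], [1.8, 0, 0, 0, 0, 0, 0], [1.9, 0, 0, 0, 0, 0, 0], [2.0, 0, 0, 0, 0, 0, 0], [2.0, 0, 0, 0, 0, 0, 0]]
  ]
}}

```text
time: 24.7
eef_pos: [0.6296, 0.0902, 0.0771]
tcp_rot: [0.705, -0.062, 0.704, 0.063]
ft_force: [-1.8, -0.5, 3.5]
width: 0.001
```

>>> {"op": "drive_tool", "data": {
  "plan": [
    [[0.1, 0, 0, 0, 0, 0, 0], [0.1, 0, 0, 0, 0, 0, 0]]
  ]
}}

```text
time: 24.95
eef_pos: [0.6296, 0.0902, 0.0764]
tcp_rot: [0.705, -0.062, 0.704, 0.062]
ft_force: [-2.0, -1.4, 8.7]
width: 0.001
```

>>> {"op": "drive_tool", "data": {
  "plan": [
    [[0.1, 0, 0, 0, 0, 0, 0], [0.1, 0, 0, 0, 0, 0, 0]]
  ]
}}

```text
time: 25.2
eef_pos: [0.6297, 0.0902, 0.0756]
tcp_rot: [0.705, -0.062, 0.703, 0.062]
ft_force: [-2.9, -1.1, 9.3]
width: 0.002
```

Run:
```python
from pk import *
st(); d=cap('top','t14.png'); c=cap('scene','s14.png')
a=d['pixels'][130:260,190:310]; b=c['pixels'][140:270,180:300]
cv2.imwrite('pics/b14.png',cv2.resize(cv2.cvtColor(np.hstack([a,b]),cv2.COLOR_RGB2BGR),None,fx=3.3,fy=3.3))
```

```text
t 25.2 pos [0.63  0.09  0.076] F [-2.869 -1.133  9.292] w 0.0018929713328338011 j [ 0.344  0.895 -0.952  1.892  0.956  0.891  0.645] toolx [ 0.002  0.001 -1.   ]
```

View pics/b14.png

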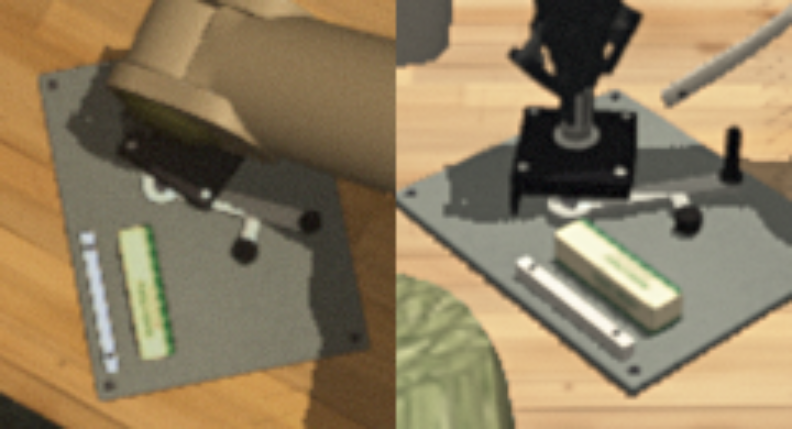

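Fingers squarely on the button at about 9 N, with the arm still latched. I continue in 1 mm steps.

>>> {"op": "drive_tool", "data": {
  "plan": [
    [[0.05, 0, 0, 0, 0, 0, 0], [0.1, 0, 0, 0, 0, 0, 0], [0.1, 0, 0, 0, 0, 0, 0]]
  ]
}}

```text
time: 25.68
eef_pos: [0.6297, 0.0902, 0.0747]
tcp_rot: [0.705, -0.062, 0.703, 0.062]
ft_force: [-3.3, -0.8, 10.3]
width: -0.002
```

>>> {"op": "drive_tool", "data": {
  "plan": [
    [[0.05, 0, 0, 0, 0, 0, 0], [0.1, 0, 0, 0, 0, 0, 0], [0.1, 0, 0, 0, 0, 0, 0]]
  ]
}}

```text
time: 26.05
eef_pos: [0.6297, 0.0901, 0.0734]
tcp_rot: [0.705, -0.062, 0.704, 0.062]
ft_force: [-1.3, -1.3, 6.9]
width: 0.002
```

Run:
```python
from pk import *
st(); d=cap('top'); pack(d)
a=d['pixels'][130:260,190:310]
cv2.imwrite('pics/b15.png',cv2.resize(cv2.cvtColor(a,cv2.COLOR_RGB2BGR),None,fx=3.3,fy=3.3))
```

```text
t 26.05 pos [0.63  0.09  0.073] F [-1.292 -1.256  6.868] w 0.0021118363940564227 j [ 0.342  0.897 -0.949  1.893  0.959  0.888  0.642] toolx [ 0.002  0.001 -1.   ]
pack clamp frame ((-0.09601207077503204, 0.033156152814626694), (0.032365262508392334, 0.11952894926071167), 89.69207000732422) z 0.04309071604678391
```

View pics/b15.png

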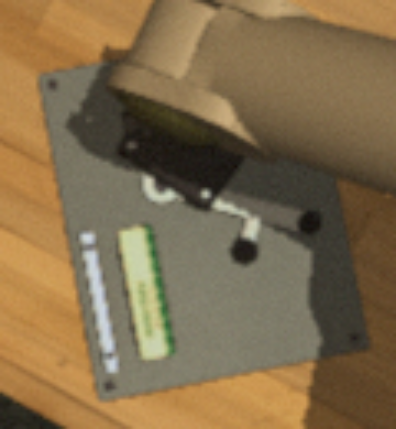

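>>> {"op": "drive_tool", "data": {
  "plan": [
    [[0, 0, 0, 0, 0, 0, 0], [0, 0, 0, 0, 0, 0, 0]]
  ]
}}

```text
time: 26.35
eef_pos: [0.6296, 0.0902, 0.0733]
tcp_rot: [0.705, -0.062, 0.704, 0.062]
ft_force: [-1.1, -1.1, 6.5]
width: -0.004
```

Run:
```python
from pk import *
st(); d=cap('top'); pack(d)
a=d['pixels'][130:260,190:310]
cv2.imwrite('pics/b16.png',cv2.resize(cv2.cvtColor(a,cv2.COLOR_RGB2BGR),None,fx=3.3,fy=3.3))
```

```text
t 26.35 pos [0.63  0.09  0.073] F [-1.116 -1.098  6.454] w -0.0038238865024033796 j [ 0.342  0.897 -0.949  1.893  0.959  0.888  0.642] toolx [ 0.002  0.001 -1.   ]
pack clamp frame ((-0.09601207077503204, 0.033156152814626694), (0.032365262508392334, 0.11952894926071167), 89.69207000732422) z 0.04309291604242627
```

View pics/b16.png

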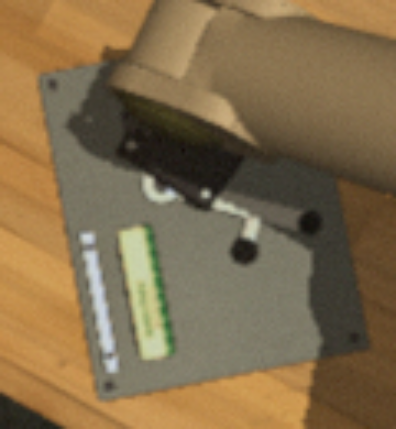

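Not tripped yet. Press on in 1 mm steps.

>>> {"op": "drive_tool", "data": {
  "plan": [
    [[0.05, 0, 0, 0, 0, 0, 0], [0.1, 0, 0, 0, 0, 0, 0], [0.1, 0, 0, 0, 0, 0, 0]]
  ]
}}

```text
time: 26.78
eef_pos: [0.6296, 0.0901, 0.0715]
tcp_rot: [0.705, -0.062, 0.704, 0.063]
ft_force: [-0.2, -0.3, 3.2]
width: 0.003
```

>>> {"op": "drive_tool", "data": {
  "plan": [
    [[0.05, 0, 0, 0, 0, 0, 0], [0.05, 0, 0, 0, 0, 0, 0]]
  ]
}}

```text
time: 27.02
eef_pos: [0.6296, 0.0901, 0.0712]
tcp_rot: [0.705, -0.062, 0.704, 0.063]
ft_force: [-0.5, -1.2, 3.8]
width: 0.001
```

Run:
```python
from pk import *
st(); d=cap('top'); pack(d)
```

```text
t 27.02 pos [0.63  0.09  0.071] F [-0.482 -1.219  3.836] w 0.0005278975548957768 j [ 0.341  0.9   -0.947  1.894  0.962  0.886  0.64 ] toolx [ 0.002  0.002 -1.   ]
pack clamp frame ((-0.09284457564353943, 0.047762706875801086), (0.11906170845031738, 0.03246820345520973), 0.3121182918548584) z 0.04316593354663893
```

Tripped: the pack has moved towards the fence. I lift away and check.

>>> {"op": "drive_tool", "data": {
  "plan": [
    [[-1, 0, 0, 0, 0, 0, 0], [-5, 0, 0, 0, 0, 0, 0], [-10, 0, 0, 0, 0, 0, 0], [-14, 0, 4, 0, 0, 0, 0], [-14, 0, 8, 0, 0, 0, 0], [-14, 0, 8, 0, 0, 0, 0], [-14, 0, 8, 0, 0, 0, 0]]
  ]
}}

```text
time: 27.95
eef_pos: [0.7072, 0.1041, 0.2111]
tcp_rot: [0.705, -0.062, 0.704, 0.063]
ft_force: [-0.4, -0.3, -0.4]
width: 0.001
```

Run:
```python
from pk import *
st(); d=cap('top','t17.png'); pack(d); c=cap('scene','s17.png'); pack(c)
a=d['pixels'][130:260,190:310]; b=c['pixels'][140:270,180:300]
cv2.imwrite('pics/b17.png',cv2.resize(cv2.cvtColor(np.hstack([a,b]),cv2.COLOR_RGB2BGR),None,fx=3.3,fy=3.3))
P=cloud(c); m=(P[...,2]>.06)&(P[...,2]<.075)&(P[...,0]>.6)&(P[...,0]<.66)&(P[...,1]>.06)&(P[...,1]<.12); print('button',m.sum(),P[m].mean(0) if m.any() else '')
P=cloud(d); m=(P[...,2]>.066)&(P[...,2]<.085)&(P[...,0]>.40)&(P[...,0]<.55)&(P[...,1]>-.03)&(P[...,1]<.15); p=P[m].mean(0); v=p[:2]-PIV; print('post',p,'q',np.arctan2(-v[1],-v[0])-TH,np.hypot(*v))
for n in ['spice_jar','steel_ring','bowl']: print(n,[ (np.round(r['point']),round(r['score'],2)) for r in ctrl.place_of(n,'top')[:1]])
```

```text
t 27.95 pos [0.707 0.104 0.211] F [-0.42  -0.263 -0.385] w 0.0005183933315898974 j [ 0.351  0.829 -1.05   1.61   0.769  1.165  0.867] toolx [ 0.     0.002 -1.   ]
pack clamp frame ((-0.09052473306655884, 0.05458671227097511), (0.03233491629362106, 0.11911579966545105), 89.77644348144531) z 0.043242657950068736
pack clamp frame ((-0.09552590548992157, 0.06032132729887962), (0.03594198450446129, 0.12315984070301056), 89.7719955444336) z 0.04152114418206513
button 50 [0.629 0.09  0.066]
post [0.45  0.076 0.078] q 0.15101239087475987 0.14042764230657556
spice_jar [(array([170., 149.]), 0.65)]
steel_ring [(array([350., 239.]), 0.62)]
bowl [(array([378., 199.]), 0.62)]
```

View pics/b17.png

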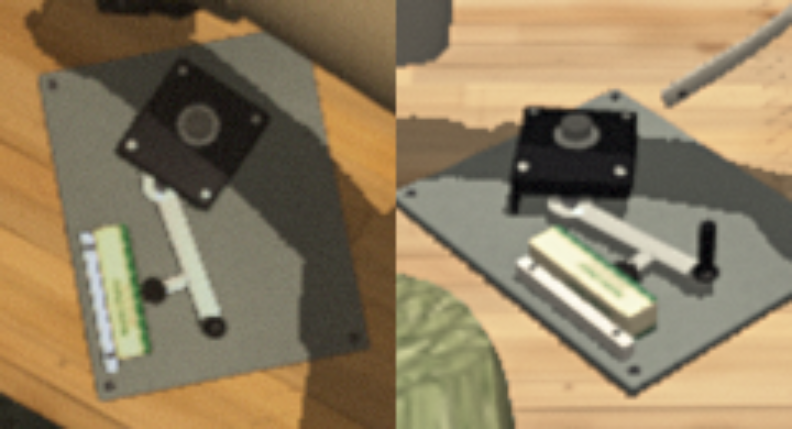

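View pics/t17.png

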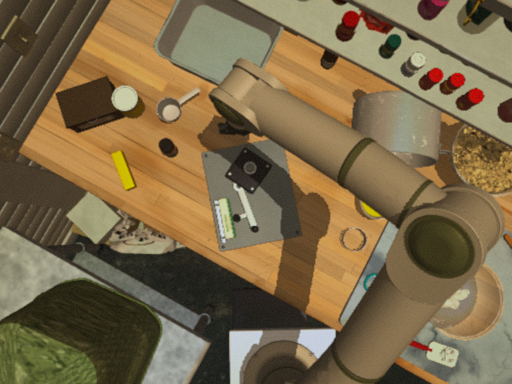

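Clamped: the pack is against the fence, the bumper is on it, the button is up, and the bystanders look unmoved. Handing in.

```bash
python3 -c "
from plant import ctrl
print(ctrl.close_job(), ctrl.get_state()['time'])"
```

```text
the job is handed in; nothing more can be done
the job is handed in; nothing more can be done
```

The butter pack is clamped against the fence, and I handed the job in at about 28 s of the 72 s allowed. No verdict comes back, so what follows is my own last checks.

**Drawing back:** I drew the arm back by its post with the jaws loosely round it. The force peaked at about 11 N, with no clear climb at the stop. An early drop in force looked like the catch, but easing back showed the arm was not held, so I carried on. The latch caught when the tool stood at about 1.2 rad. The button came back up and the force went to zero, and the arm then stayed back by itself.

**Placing:** I took the cream and green pack, not the yellow look-alike. It went down square at about (-96, 33) mm in the clamp's axes. Setting it down reached 24 N on the wrist for a moment before I eased off.

**Releasing:** The button tripped about 5 to 6 mm in, and the highest force I read on it was about 10 N.

**Last checks after lifting away:**

| Check | Reading | Allowed |
|---|---|---|
| Arm angle | about 0.15 rad | 0.08 to 0.28 |
| Pack along the fence (x) | -91 mm | -120 to -70 |
| Pack towards the fence (y) | 54.6 mm | 48 to 59 |
| Pack angle to the fence | about 0.004 rad | below 0.07 |

- **Button:** it is up.
- **Bystanders:** the jar and ring are where they were in the top picture. The bowl was partly hidden by the robot arm, but the network's position for it agreed within 4 pixels.
- **Disagreement:** the scene camera gave the pack's y as 60 mm, just outside the allowed range. I trusted the top view, because the scene camera also sees the pack's side, which distorts its reading.
- **Not measured:** I could not read the arm's force on the pack. The pictures show the bumper resting on it.

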